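# Make up two customers' orders at the delicatessen counter

## Robot

A 6-joint arm with a two-finger parallel gripper is mounted at the origin on the work surface. World frame = base frame: x ahead of the robot, y to its left, z up, the work surface at z = 0. Lengths are in m, angles in degrees, forces in N, time in s.
With the tool pointing down it reaches from about 0.35 to 0.975 m from the base axis. Payload 4.9 kg.
Tool frame: the origin (TCP) lies on the centre line of the jaws, within the pads' length; the fingertips stand ahead of it and the grasp point (between the pads) lies 3 mm ahead of it (r.tcp_to_tips is the z of the fingertips in the tool frame, in m); z points along the fingers, y is the line along which they close (so a half turn about z gives the same grasp; the last joint's range is limited). The gripper opens to 85 mm and grips with 20 to 120 N. Pads are 22 mm wide; open, the fingers measure 114 mm over their backs; the gripper's body (76 mm by 85 mm) begins 54 mm behind the grasp point. The pads swing forward as they close: fully open they stand 13 mm farther back than shut.
Start: joints at [65.604, 3.019, 92.412, -0, 84.569, -6.818], TCP at [0.189, 0.596, 0.215] pointing down, gripper open.
Joint ranges: [-172.51, 172.51], [-57.92, 126.97], [3.15, 148.05], [-58.71, 238.71], [5.1, 150.11], [-179.66, 179.66]. Speed limits (degrees/s): [147.25, 147.25, 180, 180, 180, 180].

## Interface

Orientations are given as [roll, pitch, yaw] about the fixed x, y, z axes, in that order (R = Rz(yaw) Ry(pitch) Rx(roll)).
In Python, from bench import r, vision gives the robot as it stands.
- The arm moves only by the tool carry_out, never from a script. Its argument "commands" is a list of rows, each a list of 7 numbers: the shift along the tool's x, y, z in m, then the turn, a rotation vector about the tool's x, y, z in rad, then the finger opening in m, from 0 to 0.0854. In form: [[dx, dy, dz, ax, ay, az, claw], ...]. A call has exactly 8 rows; each row shifts and turns the commanded pose from where the row before left it, along the tool's axes as they then stand; what a row does not reach is not made up. A row lasts 1/8 s, in which the tool goes at most 62.5 mm and 10.7 degrees, less where a joint would pass 70% of its speed; a pose out of reach is approached as far as the arm can. A call is refused whole if a number of a shift passes 0.0625 or a number of a turn 0.188, either way. A call with a gripper value outside its range is refused whole. The fingers move at their own pace and stop on an object; "grip_force" is the grip in N (left out, the last holds). Time passes only in rows, so rows that do not move let the fingers close, or fill a call up. It gives the time, the measured TCP pose, the force, the opening and the grip force at its end, in the units of the state.
- r.state(): the state, without advancing time (a new reading comes with each control period).
- vision.snapshot(name): name is "side" or "top"; returns a dict with "pixels" (420x560x3 uint8, blue, green, red), "vertical_fov" (degrees; the focal length in pixels is half the picture's height over the tangent of half this angle, whatever the lens; pixels are square), "cx", "cy" (the principal point, pixels), "k1" (the pictures are not rectified: a ray, as slopes to the right and down, at radius r is drawn at 1 + k1 r^2 times it, then the intrinsics apply), "rvec" (rotation vector, rad) and "tvec" (3), from world to camera coordinates, as OpenCV has them. Camera axes: x right, y down, z forward; pixel columns grow to the right and rows downward; lengths in m; the calibration is good to about 2 mm. A picture is of the moment at which its call begins. There is no depth.
- r.close_job(): hands the job in; it is judged then, once.
The state is a dict: "clock": time; "joints": joint angles; "joint_vel": joint speeds; "joint_torque": joint torques, N m; "tool_pos": TCP position; "orientation": TCP orientation; "ft_force": force on the tool from outside, world axes, zero at the start; "torque": the same for the moment, N m; "opening": finger opening in m; "grip_force": force on a finger pad.
Only numpy, scipy, OpenCV 4.12 (cv2) and the standard library are available. Lean on these libraries where they do the work, as an engineer would, in place of code of your own. Each camera call takes 0.05 s, during which the arm holds its last target. There are 200 camera calls.

## Task

Make up the two customers' orders in the wooden trays. The red tray gets the herb-crusted salami, lying in the long bay, and the jar of mustard and the pate tin, standing upright, one in each small bay; the green tray gets the golden liver sausage and the wine-red salami, lying one in each long bay. Set everything down gently on the floor of its bay, without dropping it, and leave the white salami and the gherkins where they are.

Things in the scene. Friction and masses are not known exactly. Their poses are not given: they have to be found in the camera images.
- herb_salami_mid (a point): Half a herb-crusted salami: dark olive-green, speckled, pale pink cut face at +x. 54 mm thick, 105 mm long (its x), 0.24 kg, firm, flattened so as not to roll; lies within 0.3 rad of the robot's x. Point: its centre, 27 mm above its underside; z up. Grip across its thickness, fingertips 16 to 22 mm above its underside, to clear the tray walls.
- liver_sausage_mid (a point): Whole liver sausage: golden-yellow casing, cream band, metal clip at each end. 54 mm thick, 105 mm long (its x), 0.24 kg, firm, flattened so as not to roll; lies within 0.3 rad of the robot's x. Point: its centre, 27 mm above its underside; z up. Grip across its thickness, fingertips 16 to 22 mm above its underside, to clear the tray walls.
- red_salami_mid (a point): Half a plain salami: dark wine-red, red cut face with white flecks at +x. 54 mm thick, 105 mm long (its x), 0.24 kg, firm, flattened so as not to roll; lies within 0.3 rad of the robot's x. Point: its centre, 27 mm above its underside; z up. Grip across its thickness, fingertips 16 to 22 mm above its underside, to clear the tray walls.
- mustard_mid (a point): Glass jar of mustard: yellow, paper label, WHITE lid. Upright cylinder 50 mm in diameter, 75 mm tall, 0.22 kg. Point: its centre, 37.5 mm above its foot; z up. Fingertips 25 to 40 mm above its foot clear the tray walls.
- pate_tin_mid (a point): Pate tin: blue, silver rims, ring-pull on top. Upright cylinder 52 mm in diameter (53 over the rims), 55 mm tall, 0.16 kg. Point: its centre, 27.5 mm above its foot; z up. Fingertips 20 to 30 mm above its foot clear the tray walls.
- red_tray: Wooden tray, RED card in its bays, fixed. 152 (x) by 185 mm (y), walls 6 mm thick, 18 high, floor 5 thick. Origin: underside centre, on the counter (z=0); z up, x away from the robot within 0.25 rad. Dividers 5 mm thick, 18 high. Long bay 140 (x) by 84 mm (y) centred at (0, 44.5) mm; two small bays 67.5 (x) by 84 mm (y) centred at (36.2, -44.5) and (-36.2, -44.5) mm.
- green_tray: Wooden tray, GREEN card in its bays, fixed; same size, walls, floor, origin and axes as the red tray. One divider along x, 5 mm thick, 18 high, makes two long bays, each 140 (x) by 84 mm (y), centred at (0, 44.5) and (0, -44.5) mm.
- white_salami_mid (a point): Half a salami with a white mould casing, red cut face at +x: other stock, not ordered, stays. Size and lie as the other sausages. Point: its centre, 27 mm above the counter.
- gherkins_mid (a point): Glass jar of gherkins: dark green, paper label, BLACK lid: other stock, not ordered, stays. Upright, 50 mm in diameter, 75 mm tall. Point: its centre, 37.5 mm above the counter.
Not all that is in view belongs to the job. Leave any pink or turquoise look-alike of the part that bears pate_tin_mid alone. Of the things that look like the part that bears herb_salami_mid, the smaller one is meant.

How it is judged:
By the outcome, as a careful person would: the job done as asked, in the order asked, and still so for the second after the job is handed in, with the robot touching nothing.
It also fails if it takes over 131 s, if anything falls off the work surface, if the arm or the gripper's body presses on something with over 40 N, if the wrist force passes 120 N, or if a joint passes its speed limit or range.

## Working session

There is one attempt and no reset: what is moved stays moved. The work goes in short steps, Python scripts to look and compute and a tool call to move; the robot and the scene stay as the last step left them, time stands still between calls to the robot, and variables do not carry over. Pictures are saved under pics/ and viewed, at most 14 in all, crops included, and the job is handed in when it is done.

Besides the shell and the picture viewer there is one more tool, called after ">>>" as a command line: name --pt "numbers of a row" for each row, then --argument value for the rest. carry_out: Moves the arm, as the interface text tells. Its arguments: {"type":"object","properties":{"commands":{"type":"array"},"grip_force":{"type":"number"}},"required":["commands"]}

```bash
mkdir -p pics; ls; python3 - <<'E'
from bench import r, vision
import cv2
print(r.state(), r.tcp_to_tips)
for n in("side","top"):
    s=vision.snapshot(n); cv2.imwrite(f"pics/{n}0.png",s["pixels"]); print({k:v for k,v in s.items() if k!="pixels"})
E
```

```text
pics
{'clock': 0.0, 'joints': array([ 6.56036170e+01,  3.05670001e+00,  9.24925374e+01,  1.54886408e-03,
        8.45683342e+01, -6.81819976e+00]), 'joint_vel': array([-0.11735987,  0.08827144,  0.05962209, -0.05932061, -0.04585927,
        0.03208854]), 'joint_torque': array([ 1.69310515e-03, -3.93677080e+01, -3.70182288e+01,  2.84431763e-05,
        7.04649225e-03, -4.49773125e-06]), 'tool_pos': array([0.1884729 , 0.59521583, 0.21336446]), 'orientation': array([-1.79883443e+02, -1.54887242e-02,  1.62421653e+02]), 'ft_force': array([-0.49074458, -0.28892109, -0.71170898]), 'torque': array([ 0.00551442, -0.08487756,  0.0173853 ]), 'grip_force': 0.0, 'opening': 0.08535835381906934} 0.022
{'vertical_fov': 56.23403365196007, 'cx': 277.6701808469771, 'cy': 208.00348392610866, 'k1': -0.07116539075019046, 'rvec': array([ 2.10477568, -0.58545671,  0.29171405]), 'tvec': array([-0.44792643,  0.2088203 ,  0.7599789 ])}
{'vertical_fov': 45.45236208244519, 'cx': 273.82944958366386, 'cy': 206.492919552939, 'k1': -0.05911073888887462, 'rvec': array([ 2.24410164, -1.96057852,  0.21428886]), 'tvec': array([-0.06419786,  0.53735958,  1.06452593])}
```

View pics/side0.png

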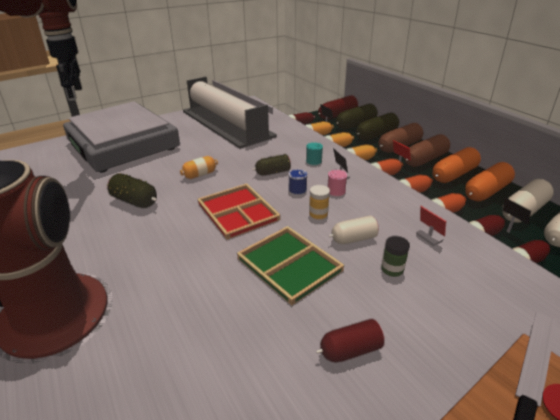

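View pics/top0.png

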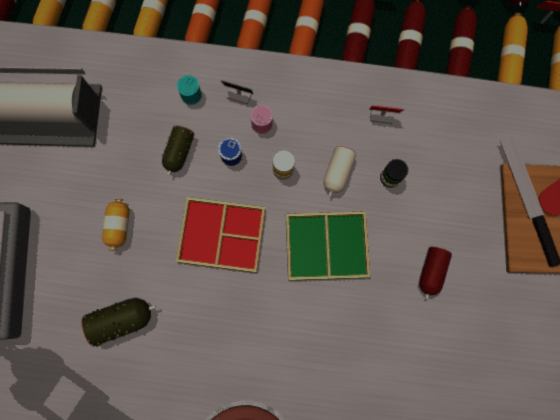

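The side view shows the red tray at (238,210), the green tray at (290,262), the pate tin at (298,181) and the mustard at (319,202). In the top view the red tray is at (222,235), the green tray at (328,245), the liver sausage at (116,224), the wine-red salami at (435,270), the white salami at (340,169) and the gherkins at (394,173).

Candidates in the top view:
- **Herb salami:** (177,148) and (117,320). The smaller one, at (177,148), is meant.
- **Pate tin:** blue at (230,152), turquoise at (189,90) and pink at (262,119). Blue fits the description.

```bash
cat > h.py <<'E'
import numpy as np, cv2
from bench import r, vision
from scipy.spatial.transform import Rotation as Ro
def cam(n):
    s=vision.snapshot(n); s["R"]=cv2.Rodrigues(s["rvec"])[0]; s["f"]=s["pixels"].shape[0]/2/np.tan(np.radians(s["vertical_fov"]/2))
    s["K"]=np.array([[s["f"],0,s["cx"]],[0,s["f"],s["cy"]],[0,0,1]]); s["D"]=np.array([s["k1"],0,0,0,0.]); return s
def plane(s,px,z):
    u=cv2.undistortPoints(np.float64(px).reshape(-1,1,2),s["K"],s["D"]).reshape(-1,2)
    d=np.c_[u,np.ones(len(u))]@s["R"]; c=-s["R"].T@s["tvec"]
    return (c+d*((z-c[2])/d[:,2])[:,None])[:,:2]
def blob(s,lo,hi,roi,close=3):
    """largest contour of an HSV range inside roi x0,y0,x1,y1"""
    x0,y0,x1,y1=roi; m=cv2.inRange(cv2.cvtColor(s["pixels"],cv2.COLOR_BGR2HSV),lo,hi)
    k=np.zeros_like(m); k[y0:y1,x0:x1]=m[y0:y1,x0:x1]
    k=cv2.morphologyEx(k,cv2.MORPH_CLOSE,np.ones((close,close)))
    return max(cv2.findContours(k,cv2.RETR_EXTERNAL,cv2.CHAIN_APPROX_NONE)[0],key=cv2.contourArea)
def rect(s,c,z):
    """min-area rectangle, in world mm, of a contour cast on height z"""
    return cv2.minAreaRect(np.float32(plane(s,c,z)*1000))
E
python3 - <<'E'
import cv2,numpy as np
im=cv2.imread("pics/top0.png"); h=cv2.cvtColor(im,cv2.COLOR_BGR2HSV)
for p in [(177,148),(116,215),(116,225),(435,270),(284,160),(284,172),(230,146),(228,158),(205,235),(180,235),(222,202),(310,240),(288,250),(150,180),(330,300),(400,130)]: print(p,h[p[1],p[0]])
a=cv2.resize(im[100:300,100:300],(600,600),interpolation=3)[:, :]
cv2.imwrite("pics/crop1.png",a)
E
```

```text
(177, 148) [ 29 134  40]
(116, 215) [ 20 153 147]
(116, 225) [ 36  32 152]
(435, 270) [  2 204  80]
(284, 160) [ 43  12 153]
(284, 172) [16 78 72]
(230, 146) [112  56 124]
(228, 158) [112  19 145]
(205, 235) [179 206 146]
(180, 235) [ 19  84 134]
(222, 202) [ 27  92 147]
(310, 240) [ 67 178  83]
(288, 250) [ 24 108 135]
(150, 180) [  7  27 123]
(330, 300) [  7  27 124]
(400, 130) [  9  27 123]
```

View pics/crop1.png

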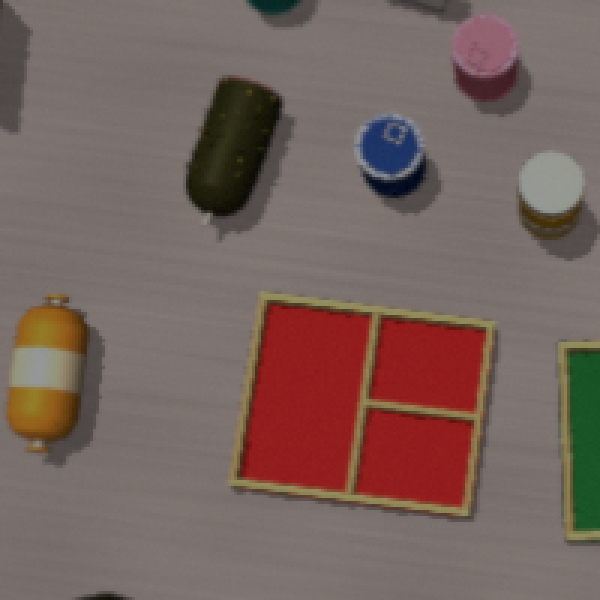

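The crop confirms the smaller herb salami, with its cut face at +x, at crop (235,145). It also shows the blue ring-pull tin at crop (390,150), the white-lidded mustard at crop (551,190), and the liver sausage at crop (48,375). Next I measure them.

```bash
cat > meas.py <<'E'
from h import *
s=cam("top")
J=[("herb",(20,80,8),(45,255,75),(155,115,200,185),.027),("liver",(10,25,95),(50,255,255),(98,195,138,255),.027),
("redsal",(0,120,20),(179,255,255),(412,240,462,300),.027),
("mustlid",(25,0,115),(90,35,255),(265,145,305,190),.075),("pate",(95,20,75),(130,255,255),(212,132,250,168),.055),
("redtray",(10,60,60),(179,255,255),(170,190,275,280),.018),("greentray",(12,50,50),(90,255,255),(278,202,380,290),.018)]
for n,lo,hi,roi,z in J:
    c=blob(s,lo,hi,roi); (x,y),wh,a=rect(s,c,z)
    m=cv2.moments(c); ce=plane(s,[[m['m10']/m['m00'],m['m01']/m['m00']]],z)[0]*1000
    print(n,"rect",np.round([x,y,*wh,a],1),"centroid",ce.round(1))
    if "tray" in n: print(plane(s,cv2.boxPoints(cv2.minAreaRect(c)),z).round(4).tolist())
E
python3 meas.py
```

```text
herb rect [654.5 255.3  52.6 109.4  82. ] centroid [655.7 254.8]
liver rect [4.568e+02 3.678e+02 1.304e+02 5.500e+01 4.000e-01] centroid [458.6 367.7]
redsal rect [ 449.9 -369.3   51.6  109.1   77.9] centroid [ 450.5 -369.6]
mustlid rect [646.    2.   46.9  45.    7.7] centroid [644.9   1.3]
pate rect [663.6 127.   52.9  48.4  34.3] centroid [663.  127.5]
redtray rect [4.693e+02 1.215e+02 1.538e+02 1.873e+02 4.000e-01] centroid [468.2 121.3]
[[0.3921, 0.214], [0.5464, 0.2204], [0.5465, 0.0285], [0.3931, 0.0272]]
greentray rect [ 476.7 -123.4  154.3  186.4    9.5] centroid [ 475.5 -123.2]
[[0.5374, -0.019], [0.5692, -0.2069], [0.4158, -0.2267], [0.3854, -0.0437]]
```

```bash
cat > go.py <<'E'
import sys; from h import *
# usage: go.py x y z yaw -> turn about tool z, then shift in the turned tool axes
x,y,z,yaw=map(float,sys.argv[1:5]); s=r.state(); R0=Ro.from_euler("xyz",s["orientation"],degrees=True)
Rt=Ro.from_euler("xyz",[180,0,yaw],degrees=True)
d=Rt.inv().apply(np.array([x,y,z])-s["tool_pos"])
print("t",round(s["clock"],2),"pos",s["tool_pos"].round(4),"rpy",s["orientation"].round(2),"open",round(s["opening"],4),"grip",round(s["grip_force"],1),"F",s["ft_force"].round(1),"tips",r.tcp_to_tips)
print("turn",(R0.inv()*Rt).as_rotvec().round(4),"shift",d.round(4),"rows>=",round(np.linalg.norm(d)/.0625,2))
E
python3 go.py .6545 .2553 .15 172; python3 go.py .6545 .2553 .041 172
```

```text
t 0.15 pos [0.1885 0.5954 0.2137] rpy [-1.7991e+02 -1.0000e-02  1.6242e+02] open 0.0852 grip 0.0 F [-0.1 -0.3  0.2] tips 0.022
turn [-0.0015 -0.0003 -0.1672] shift [-0.5088 -0.2719  0.0637] rows>= 9.29
t 0.15 pos [0.1885 0.5954 0.2137] rpy [-1.7991e+02 -1.0000e-02  1.6242e+02] open 0.0852 grip 0.0 F [-0.1 -0.3  0.2] tips 0.022
turn [-0.0015 -0.0003 -0.1672] shift [-0.5088 -0.2719  0.1727] rows>= 9.63
```

>>> carry_out --pt "0 0 0 0 0 -0.167 0.054" --pt "-0.05 -0.027 0.005 0 0 0 0.054" --pt "-0.05 -0.027 0.005 0 0 0 0.054" --pt "-0.05 -0.027 0.005 0 0 0 0.054" --pt "-0.05 -0.027 0.005 0 0 0 0.054" --pt "-0.05 -0.027 0.005 0 0 0 0.054" --pt "-0.05 -0.027 0.005 0 0 0 0.054" --pt "-0.05 -0.027 0.005 0 0 0 0.054" --grip_force 40

```text
clock: 1.15
tool_pos: [0.5101, 0.3585, 0.1791]
orientation: [-180.0, -0.0, 172.0]
ft_force: [-0.0, 1.3, 0.1]
opening: 0.0541
grip_force: 0.0
```

```bash
python3 go.py .6545 .2553 .15 172
```

```text
t 1.15 pos [0.5101 0.3585 0.1791] rpy [-1.8000e+02 -2.0000e-02  1.7199e+02] open 0.0541 grip 0.0 F [-0.   1.3  0.1] tips 0.022
turn [-0.     -0.0003 -0.0002] shift [-0.1573 -0.0821  0.0291] rows>= 2.88
```

>>> carry_out --pt "-0.052 -0.027 0.009 0 0 0 0.054" --pt "-0.052 -0.027 0.01 0 0 0 0.054" --pt "-0.053 -0.028 0.01 0 0 0 0.054" --pt "0 0 0 0 0 0 0.054" --pt "0 0 0 0 0 0 0.054" --pt "0 0 0 0 0 0 0.054" --pt "0 0 0 0 0 0 0.054" --pt "0 0 0 0 0 0 0.054"

```text
clock: 2.15
tool_pos: [0.6526, 0.2575, 0.1511]
orientation: [180.0, 0.0, 172.1]
ft_force: [-0.5, 0.6, 0.1]
opening: 0.054
grip_force: 0.0
```

```bash
python3 go.py .6545 .2553 .041 172; python3 - <<'E'
from h import *
s=cam("side"); st=r.state(); p=st["tool_pos"]; 
R=Ro.from_euler("xyz",st["orientation"],degrees=True)
for dz in (.009,.022,.035):
    for sy in (-.034,.034):
        print(dz,sy,cv2.projectPoints((p+R.apply([0,sy,dz])).reshape(1,3),s["rvec"],s["tvec"],s["K"],s["D"])[0].round(1).ravel())
cv2.imwrite("pics/s1.png",cv2.resize(s["pixels"][60:210,180:380],(800,600),interpolation=2))
E
```

```text
t 2.15 pos [0.6526 0.2575 0.1511] rpy [1.7999e+02 3.0000e-02 1.7206e+02] open 0.054 grip 0.0 F [-0.5  0.6  0.1] tips 0.022
turn [0.0003 0.0005 0.001 ] shift [-0.0022 -0.0019  0.1101] rows>= 1.76
0.009 -0.034 [275.3 134.4]
0.009 0.034 [266.5 125.9]
0.022 -0.034 [275.3 138.6]
0.022 0.034 [266.6 130. ]
0.035 -0.034 [275.4 142.8]
0.035 0.034 [266.7 134. ]
```

View pics/s1.png

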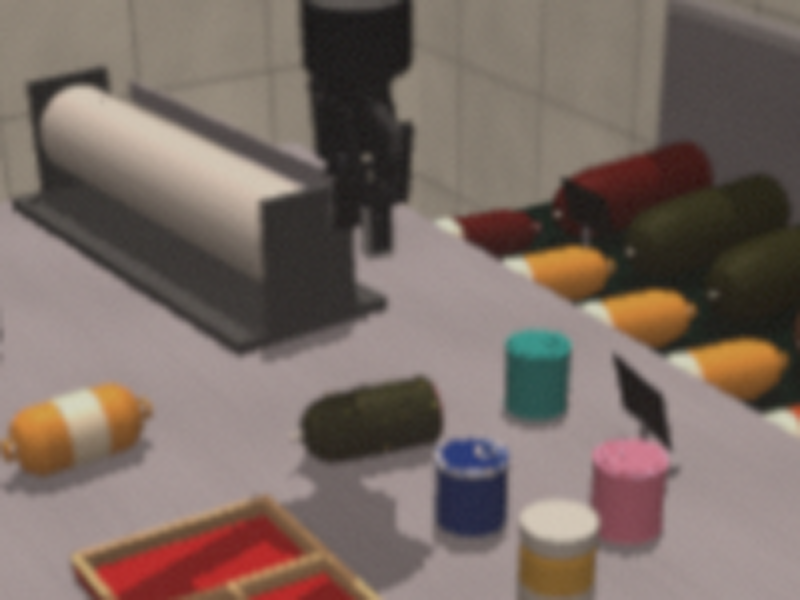

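The near fingertip ends at crop (378,250), which is pixel (274.5,122.5). That is about 12 px above the predicted position, so I check the side calibration against known points.

```bash
python3 - <<'E'
from h import *
s=cam("side"); 
P=lambda s,X: cv2.projectPoints(np.float64(X).reshape(-1,1,3),s["rvec"],s["tvec"],s["K"],s["D"])[0].reshape(-1,2).round(1).tolist()
print("pate top,must top,herb,tray corners",P(s,[[.663,.1275,.055],[.645,.0015,.075],[.6545,.2553,.027],[.394,.214,.018],[.545,.214,.018]]))
print("cam",-s["R"].T@s["tvec"])
t=cam("top"); p=r.state()["tool_pos"]; print(p, "top cam",-t["R"].T@t["tvec"])
print("tcp in top",P(t,[p,p+[0,.05,-.02],p-[0,.05,.02]]))
cv2.imwrite("pics/t1.png",cv2.resize(t["pixels"][60:210,100:300],(800,600),interpolation=2))
E
```

```text
pate top,must top,herb,tray corners [[297.9, 174.1], [319.4, 189.9], [272.5, 165.3], [197.3, 198.6], [246.8, 183.5]]
cam [ 0.13154401 -0.67100812  0.59519426]
[0.65287045 0.25709102 0.15081638] top cam [ 0.30810961 -0.0157311   1.15365209]
tcp in top [[164.9, 130.7], [144.2, 131.1], [189.6, 136.9]]
```

View pics/t1.png

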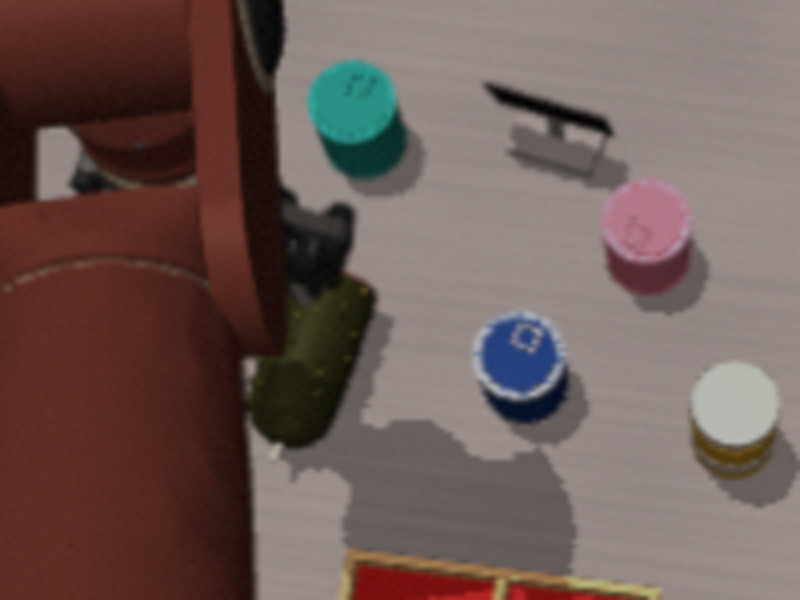

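```bash
python3 - <<'E'
from h import *
s=cam("side")["pixels"]; g=cv2.cvtColor(s,cv2.COLOR_BGR2GRAY)
print(g[104:146:1,258:290:2])
t=cam("top"); sd=cam("side")
U=[cv2.undistortPoints(np.float64([[p]]),c["K"],c["D"]).ravel() for c,p in((sd,(274.5,122.5)),(t,(180,133)))]
X=cv2.triangulatePoints(np.c_[sd["R"],sd["tvec"]],np.c_[t["R"],t["tvec"]],U[0],U[1]); print((X[:3]/X[3]).ravel())
print(r.state()["joints"].round(2))
E
```

```text
[[ 76  77  58  39  31  33  35  58  37  33  36  37  69 120 119 121]
 [ 78  79  67  40  34  34  35  43  36  37  35  33  70 124 118 117]
 [ 76  76  64  38  33  36  34  35  32  40  37  33  73 127 123 116]
 [ 66  60  58  35  34  30  33  38  34  37  38  38  79 129 126 121]
 [ 51  48  58  37  31  32  34  32  34  36  41  36  84 129 128 124]
 [ 48  47  55  37  34  33  32  33  36  36  36  40  89 130 128 127]
 [ 48  47  55  35  33  31  35  35  34  34  45  66 105 132 128 127]
 [ 48  48  54  33  33  36  42  45  34  35  74 112 129 133 128 127]
 [ 48  49  53  35  31  34  58  59  34  35  96 142 144 136 129 128]
 [ 47  47  53  37  32  33  60  64  35  35 105 148 149 140 131 130]
 [ 45  48  55  37  32  34  59  64  36  36 101 148 150 148 137 138]
 [ 46  48  51  36  35  38  58  67  35  36 101 147 149 150 146 155]
 [ 47  47  47  36  35  55  73  64  37  37 101 146 149 148 149 158]
 [ 46  48  47  42  43  80  99  65  36  36  99 146 148 149 149 151]
 [ 48  48  48  46  46  94 107  66  35  39 100 145 150 149 150 151]
 [ 47  46  47  47  47  97 108  66  37  38 105 145 149 150 151 151]
 [ 47  50  47  46  48  98 10
[... 1093 characters left out ...]
 149 148 149 150]
 [ 47  46  48  49  48  49  51  63  72 112 147 150 150 148 148 148]
 [ 49  49  48  47  47  52  64  96 113 137 151 148 150 150 148 147]
 [ 50  49  49  49  55  69  87 129 144 150 150 150 149 149 148 147]
 [ 50  50  54  61  74  95 121 141 152 151 151 151 150 149 148 149]
 [ 53  55  69  81  94 120 145 149 151 151 153 151 151 149 149 148]
 [ 64  76  88  96 102 137 152 153 151 152 152 151 152 152 150 149]
 [ 84  93  98 102 110 143 153 154 152 152 152 153 152 151 150 150]
 [ 99 101 104 111 127 148 153 152 151 150 151 151 151 152 151 150]
 [104 107 120 129 146 151 151 152 154 152 152 152 152 153 152 151]]
[0.64193018 0.21701138 0.18115757]
[ 15.4   15.56  84.62   0.    79.82 -66.59]
```

```bash
python3 - <<'E'
from h import *
s=cam("side"); 
P=lambda X: cv2.projectPoints(np.float64(X).reshape(-1,1,3),s["rvec"],s["tvec"],s["K"],s["D"])[0].reshape(-1,2).round(1).tolist()
R=Ro.from_euler("xyz",[180,0,162.4],degrees=True); p=np.array([.189,.596,.215])
for sy in(-.05,.05): print([P(p+R.apply([0,sy,dz]))[0] for dz in(-.02,0,.022)])
im=np.hstack([cv2.resize(cv2.imread("pics/side0.png")[60:140,30:110],(400,400),interpolation=0),cv2.resize(s["pixels"][60:140,230:310],(400,400),interpolation=0)])
cv2.imwrite("pics/cmp.png",cv2.convertScaleAbs(im,alpha=1.6))
E
```

```text
[[73.6, 102.8], [75.6, 109.5], [77.7, 116.7]]
[[80.2, 92.1], [82.0, 98.5], [83.9, 105.3]]
```

View pics/cmp.png

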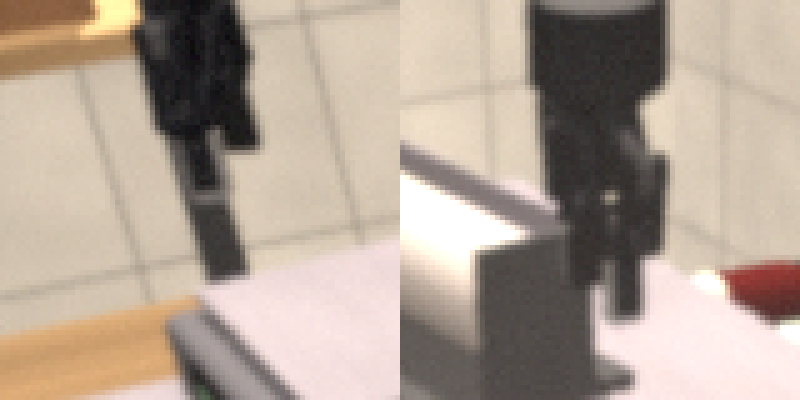

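```bash
python3 - <<'E'
from h import *
s=cam("side"); t=cam("top")
for z in (.129,.14,.15,.16,.17,.18): print(z,plane(s,[[275,123]],z).round(3)[0],plane(s,[[267,117]],z).round(3)[0],"top finger",plane(t,[[182,134]],z).round(3)[0])
P=lambda s,X: cv2.projectPoints(np.float64(X).reshape(-1,1,3),s["rvec"],s["tvec"],s["K"],s["D"])[0].reshape(-1,2).round(1).tolist()
p=r.state()["tool_pos"]; print("axis, up from tcp 0,5,10,15,20cm:",P(s,[p+[0,0,k*.05] for k in range(5)]))
g=cv2.cvtColor(t["pixels"],cv2.COLOR_BGR2GRAY); print(g[108:142:2,166:194:2])
print(t["pixels"][128:142:2,176:186:2].tolist())
E
```

```text
0.129 [0.706 0.325] [0.71  0.382] top finger [0.658 0.225]
0.14 [0.692 0.301] [0.696 0.357] top finger [0.654 0.222]
0.15 [0.68 0.28] [0.684 0.334] top finger [0.651 0.22 ]
0.16 [0.668 0.258] [0.671 0.312] top finger [0.647 0.218]
0.17 [0.655 0.237] [0.659 0.289] top finger [0.644 0.215]
0.18 [0.643 0.216] [0.647 0.267] top finger [0.64  0.213]
axis, up from tcp 0,5,10,15,20cm: [[270.9, 127.3], [270.5, 110.7], [270.1, 93.3], [269.7, 75.0], [269.3, 55.9]]
[[ 19  17  13  37 121 143 143 143 144 144 143 137 118 101]
 [ 18  17  22  40  73 140 144 143 133  99 112 140 143 143]
 [ 17  18  29  58  61  81 108 104  74  26  30  83 143 145]
 [ 16  15  26  53  59  59  59  60  51  43  27  57 141 144]
 [ 14  17  16  20  40  47  56  60  52  55  42  66 140 143]
 [ 21  20  20  11  15  25  33  37  39  49  35  71 138 139]
 [ 20  16  19  28  34  20  48  25  25  25  22  88 141 143]
 [ 18  19  19  34  27  27  46  18  20  19  16 103 145 144]
 [ 18  20  18  15  20  23  25  15  15  11  41 137 141 142]
 [ 18  20  16  18  16  21  20  14   9  14  87 140 141 143]
 [ 21  20  19  13  16  14  14  14  13  14  62 117 1
[... 166 characters left out ...]
2  36  33  27  20]
 [ 17  20  17  31  41  51  56  52  43  41  45  29  24  29]
 [ 19  21  20  35  61  53  51  50  42  36  29  26  21  29]
 [ 26  16  19  35  46  56  54  47  40  35  29  27  19  61]]
[[[15, 14, 14], [15, 14, 13], [13, 14, 13], [10, 14, 11], [12, 14, 15]], [[13, 13, 11], [11, 11, 10], [13, 13, 13], [15, 11, 13], [9, 15, 15]], [[37, 39, 41], [15, 15, 15], [14, 23, 24], [25, 44, 45], [18, 36, 38]], [[48, 51, 54], [28, 40, 42], [24, 43, 44], [26, 51, 51], [21, 44, 45]], [[35, 52, 54], [32, 58, 60], [28, 54, 56], [21, 46, 47], [20, 44, 44]], [[29, 55, 57], [27, 54, 55], [28, 53, 54], [21, 44, 45], [17, 38, 38]], [[32, 58, 60], [30, 56, 59], [25, 49, 52], [20, 42, 43], [16, 37, 38]]]
```

```bash
python3 - <<'E'
from h import *
s=cam("side")
im=np.hstack([cv2.resize(cv2.imread("pics/side0.png")[0:140,20:113],(399,600),interpolation=2),cv2.resize(s["pixels"][0:140,225:318],(399,600),interpolation=2)])
cv2.imwrite("pics/cmp2.png",cv2.convertScaleAbs(im,alpha=2.2,beta=10))
E
```

```text
(no output)
```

View pics/cmp2.png

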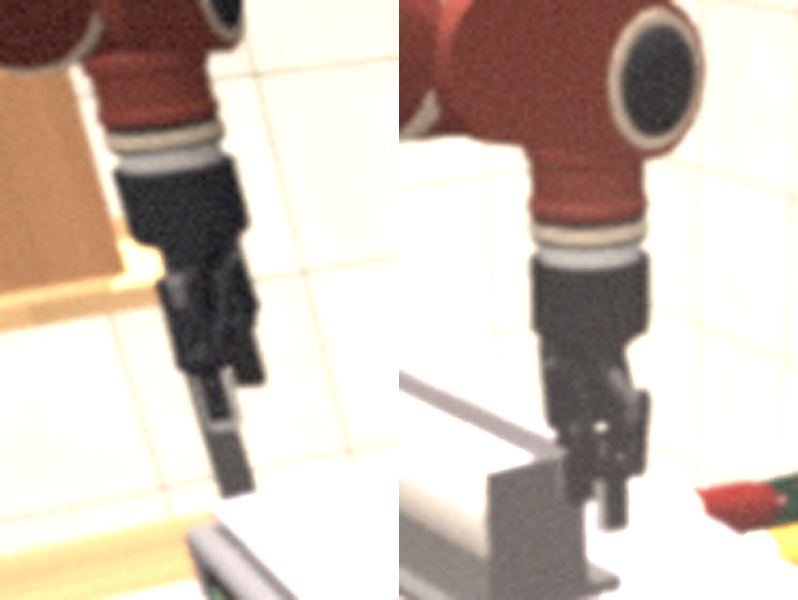

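The bar under the gripper in the left half, at (225,455), may be a background object. I check whether it is still there now that the arm has moved.

```bash
python3 - <<'E'
from h import *
s=cam("side")["pixels"]; a=cv2.imread("pics/side0.png")
print(cv2.cvtColor(s,cv2.COLOR_BGR2GRAY)[84:120:3,62:84:2]); print(cv2.cvtColor(a,cv2.COLOR_BGR2GRAY)[84:120:3,62:84:2])
E
```

```text
[[ 68  37  37  37  56 120 130 130 131 130 129]
 [107  40  36  38  38  94 128 131 132 132 131]
 [124  65  38  37  36  64 126 132 133 133 133]
 [128  96  41  37  36  44 112 133 135 135 132]
 [130 120  57  38  40  39  83 132 135 134 132]
 [129 129  88  39  36  39  54 119 134 132 132]
 [131 132 118  52  39  37  39  92 131 133 132]
 [130 129 128  83  40  42  38  56 122 133 133]
 [129 127 126 111  47  41  40  38  99 126 120]
 [123 121 117 110  67  40  38  39  65 130 138]
 [128 129 132 133 109  46  42  50  72 132 142]
 [131 132 131 134 138 132 141 148 149 150 148]]
[[ 23  24  21  19  14  20  19  18  19  47 116]
 [ 93  35  23  14  21  69  44  15  18  22 101]
 [117  66  47  20  18  55  74  82  85  93 119]
 [124  94  56  28  18  31  80 119 130 129 129]
 [125 117  61  42  17  24  61 106 128 128 128]
 [124 125  86  58  68  68  70 109 129 129 127]
 [125 126 114  47  36  35  36  88 128 128 128]
 [125 125 123  79  36  36  35  54 116 128 128]
 [124 123 122 106  46  36  36  40  96 120 117]
 [119 116 112 106  65  37  38  38  59 126 132]
 [123 124 127 128 105  45  40  50  68 126 138]
 [125 126 128 130 131 128 136 141 142 143 143]]
```

The bar is a background object, so the fingertips look about 45 mm higher than the reported TCP implies. The fingers straddle the salami, so descending to the nominal height is safe. I do that and look.

>>> carry_out --pt "-0.002 -0.002 0 0 0 0 0.085" --pt "0 0 0 0 0 0 0.085" --pt "0 0 0.02 0 0 0 0.085" --pt "0 0 0.025 0 0 0 0.085" --pt "0 0 0.025 0 0 0 0.085" --pt "0 0 0.02 0 0 0 0.085" --pt "0 0 0.02 0 0 0 0.085" --pt "0 0 0 0 0 0 0.085"

```text
clock: 3.7
tool_pos: [0.653, 0.2541, 0.0377]
orientation: [-179.9, -0.2, 172.0]
ft_force: [-0.7, -0.4, -0.0]
opening: 0.085
grip_force: 0.0
```

```bash
python3 go.py .6545 .2553 .041 172; python3 - <<'E'
from h import *
s=cam("side")
cv2.imwrite("pics/s2.png",cv2.convertScaleAbs(cv2.resize(s["pixels"][60:210,200:350],(600,600),interpolation=2),alpha=2))
E
```

```text
t 3.7 pos [0.653  0.2541 0.0377] rpy [-179.9    -0.24  171.99] open 0.085 grip 0.0 F [-0.7 -0.4 -0. ] tips 0.022
turn [-0.0018 -0.0042 -0.0002] shift [-0.0013  0.0014 -0.0033] rows>= 0.06
```

View pics/s2.png

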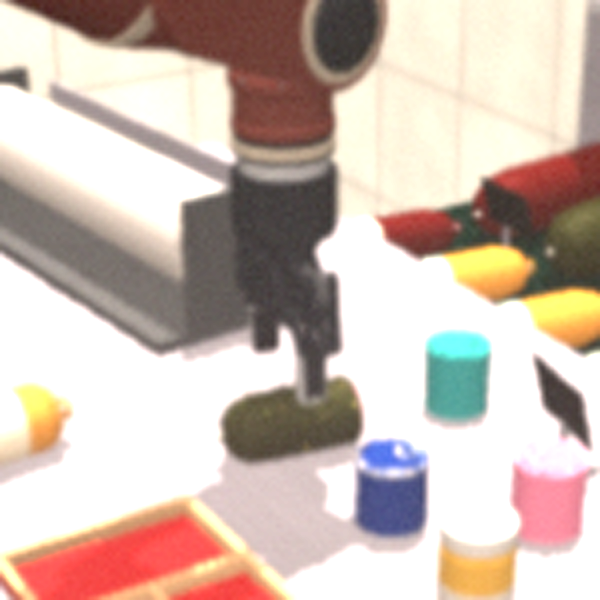

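The tip shows at crop (312,400), which is pixel (278,160) and still looks about 45 mm high. I test this safely by raising 10 mm and closing lightly: if the fingers stop at about 54 mm, the salami really is between the pads.

>>> carry_out --pt "0 0 -0.01 0 0 0 0.085" --pt "0 0 0 0 0 0 0.04" --pt "0 0 0 0 0 0 0.04" --pt "0 0 0 0 0 0 0.04" --pt "0 0 0 0 0 0 0.04" --pt "0 0 0 0 0 0 0.04" --pt "0 0 0 0 0 0 0.04" --pt "0 0 0 0 0 0 0.04" --grip_force 20

```text
clock: 4.75
tool_pos: [0.6547, 0.2545, 0.0505]
orientation: [-180.0, -0.0, 172.0]
ft_force: [-0.4, -0.1, -0.8]
opening: 0.04
grip_force: 0.0
```

```bash
python3 go.py .6545 .2553 .041 172; python3 - <<'E'
from h import *
s=cam("side")
cv2.imwrite("pics/s3.png",cv2.convertScaleAbs(cv2.resize(s["pixels"][100:200,210:310],(600,600),interpolation=2),alpha=2))
E
```

```text
t 4.75 pos [0.6547 0.2545 0.0505] rpy [-1.8000e+02 -1.0000e-02  1.7199e+02] open 0.04 grip 0.0 F [-0.4 -0.1 -0.8] tips 0.022
turn [-0.0001 -0.0001 -0.0002] shift [0.0003 0.0008 0.0095] rows>= 0.15
```

View pics/s3.png

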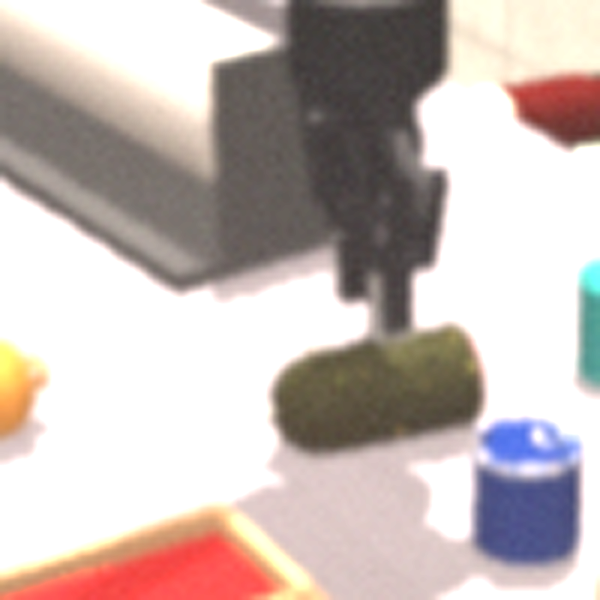

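With 40 mm opening and no grip force, the fingertips at crop (393,333), pixel (275.5,155.5), really are above the salami. The reported z is therefore biased, and I estimate the bias from the two sightings.

```bash
python3 - <<'E'
from h import *
from scipy.optimize import minimize
s=cam("side"); R=Ro.from_euler("xyz",[180,0,172],degrees=True)
P=lambda X: cv2.projectPoints(np.float64(X).reshape(1,1,3),s["rvec"],s["tvec"],s["K"],s["D"])[0].ravel()
# (tcp, near-finger bottom-centre sideways offset, pixel)
for p,sy,px in (((.6529,.2571,.1510),-.034,(275,123.5)),((.653,.2541,.0385),-.05,(278,160)),((.6547,.2545,.0505),-.027,(275.5,155.5))):
    for sg in(-1,1):
        zs=np.arange(-.08,.06,.001); q=np.array([P(np.array(p)+R.apply([0,sg*abs(sy),0])+[0,0,z]) for z in zs])
        i=np.argmin(np.abs(q[:,1]-px[1])); print(p,sg,"tip above TCP by",zs[i].round(3),"col",q[i,0].round(1),"seen",px)
g=cv2.cvtColor(s["pixels"],cv2.COLOR_BGR2GRAY); print(g[144:162,270:282])
E
```

```text
(0.6529, 0.2571, 0.151) -1 tip above TCP by 0.024 col 275.2 seen (275, 123.5)
(0.6529, 0.2571, 0.151) 1 tip above TCP by -0.001 col 266.5 seen (275, 123.5)
(0.653, 0.2541, 0.0385) -1 tip above TCP by 0.031 col 278.4 seen (278, 160)
(0.653, 0.2541, 0.0385) 1 tip above TCP by -0.016 col 266.3 seen (278, 160)
(0.6547, 0.2545, 0.0505) -1 tip above TCP by 0.023 col 275.8 seen (275.5, 155.5)
(0.6547, 0.2545, 0.0505) 1 tip above TCP by -0.002 col 269.2 seen (275.5, 155.5)
[[ 35  40  39  37  34  34  35  34  43  60  73  83]
 [ 38  50  52  44  35  33  36  37  60  95 115 124]
 [ 39  60  67  56  43  35  35  36  75 123 143 147]
 [ 40  63  72  61  40  34  36  41  78 130 150 151]
 [ 42  61  73  61  42  37  37  43  77 131 150 153]
 [ 63  67  74  60  42  38  37  42  80 130 151 153]
 [102  86  80  61  44  39  37  40  78 132 149 152]
 [133 106  86  63  44  36  38  40  81 130 150 153]
 [141 110  87  64  43  37  38  42  79 130 149 152]
 [141 110  85  67  46  38  40  42  77 127 144 145]
 [139 107  87  69  51  42  45  52  77 112 123 121]
 [122  96  82  74  60  57  63  68  78  88  86  80]
 [ 92  72  72  75  68  67  70  73  76  70  65  62]
 [ 58  52  54  62  66  67  66  65  65  60  61  62]
 [ 44  44  45  51  58  63  63  63  63  62  61  60]
 [ 44  47  46  48  53  62  62  61  60  58  58  54]
 [ 44  45  45  46  49  54  60  57  56  56  55  49]
 [ 50  46  44  46  46  47  51  54  52  54  51  48]]
```

The tips sit about 24 mm above the reported TCP at 40–54 mm opening, and the sightings at both heights agree. So I use TCP z = desired tip z − 0.024, which is −0.004 for the herb salami.

>>> carry_out --pt "0 0.001 0 0 0 0 0.085" --pt "0 0 0 0 0 0 0.085" --pt "0 0 0 0 0 0 0.085" --pt "0 0 0.015 0 0 0 0.085" --pt "0 0 0.015 0 0 0 0.085" --pt "0 0 0.015 0 0 0 0.085" --pt "0 0 0.01 0 0 0 0.085" --pt "0 0 0 0 0 0 0.085" --grip_force 40

```text
clock: 5.85
tool_pos: [0.6538, 0.2552, -0.0062]
orientation: [-179.9, -0.1, 172.0]
ft_force: [-0.6, 0.7, 0.2]
opening: 0.0851
grip_force: 0.0
```

>>> carry_out --pt "0 0 0 0 0 0 0.045" --pt "0 0 0 0 0 0 0.045" --pt "0 0 0 0 0 0 0.045" --pt "0 0 0 0 0 0 0.045" --pt "0 0 0 0 0 0 0.045" --pt "0 0 0 0 0 0 0.045" --pt "0 0 0 0 0 0 0.045" --pt "0 0 0 0 0 0 0.045"

```text
clock: 6.85
tool_pos: [0.6558, 0.2557, -0.0032]
orientation: [180.0, 0.1, 172.0]
ft_force: [-0.3, 0.1, 5.6]
opening: 0.053
grip_force: 45.2
```

```bash
python3 go.py .469 .166 .15 180; python3 - <<'E'
from h import *
s=cam("side")
cv2.imwrite("pics/s4.png",cv2.convertScaleAbs(cv2.resize(s["pixels"][100:200,210:310],(600,600),interpolation=2),alpha=2))
E
```

```text
t 6.85 pos [ 0.6558  0.2557 -0.0032] rpy [1.7996e+02 1.0000e-01 1.7199e+02] open 0.053 grip 45.2 F [-0.3  0.1  5.6] tips 0.022
turn [ 0.0006  0.0018 -0.1398] shift [ 0.1868 -0.0897 -0.1532] rows>= 4.12
```

View pics/s4.png

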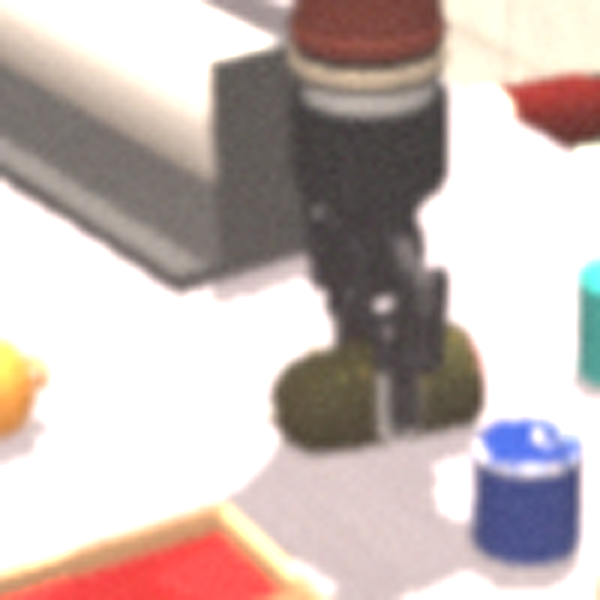

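Grasped: opening 53 mm, 45 N, near tip at crop (405,435), pixel (277.5,172.5). I check the tip height.

```bash
python3 - <<'E'
from h import *
s=cam("side"); R=Ro.from_euler("xyz",[180,0,172],degrees=True); p=r.state()["tool_pos"]
for sy in(-.027,-.034,-.04):
  for z in(.010,.016,.022):
    X=p+R.apply([0,sy,0]); X[2]=z
    print(sy,z,cv2.projectPoints(X.reshape(1,1,3),s["rvec"],s["tvec"],s["K"],s["D"])[0].ravel().round(1))
g=cv2.cvtColor(s["pixels"],cv2.COLOR_BGR2GRAY); print(g[165:178,268:284])
E
```

```text
-0.027 0.01 [276.2 174. ]
-0.027 0.016 [276.2 172.2]
-0.027 0.022 [276.2 170.5]
-0.034 0.01 [277.1 175. ]
-0.034 0.016 [277.1 173.3]
-0.034 0.022 [277.1 171.5]
-0.04 0.01 [277.9 175.9]
-0.04 0.016 [277.9 174.2]
-0.04 0.022 [277.8 172.4]
[[ 45  44  42  45  57  73  66  47  38  38  41  46  51  46  44  42]
 [ 43  42  42  43  54  73  67  49  38  39  41  47  50  44  42  42]
 [ 42  42  40  44  56  73  65  48  37  39  39  44  47  44  41  39]
 [ 39  42  42  43  55  70  64  48  42  40  39  41  47  42  39  36]
 [ 40  38  41  43  53  71  69  50  39  38  40  43  45  43  39  39]
 [ 39  41  41  43  54  73  73  54  42  43  44  44  46  43  40  45]
 [ 39  38  39  42  52  72  77  62  53  56  60  57  53  54  57  61]
 [ 40  36  39  39  49  69  81  73  68  70  76  73  76  79  82  85]
 [ 43  44  45  50  56  70  81  85  87  89  89  91  95  98  99 101]
 [ 58  60  68  76  80  86  89  98 101 100 100 101 102 102 101 102]
 [ 85  85  92  97  99 100 101 103 103 105 104 104 103 103 103 104]
 [102 101 102 103 101 103 104 104 105 104 105 104 105 106 109 115]
 [106 104 105 104 102 103 103 104 104 103 103 103 105 108 123 132]]
```

>>> carry_out --pt "0 0 -0.03 0 0 0 0.045" --pt "0 0 -0.05 0 0 0 0.045" --pt "0 0 -0.04 0 0 0 0.045" --pt "0 0 0 0 0 -0.14 0.045" --pt "0.047 -0.0225 0 0 0 0 0.045" --pt "0.047 -0.0225 0 0 0 0 0.045" --pt "0.047 -0.0225 0 0 0 0 0.045" --pt "0.047 -0.0225 0 0 0 0 0.045"

```text
clock: 7.95
tool_pos: [0.4641, 0.1646, 0.1137]
orientation: [-180.0, -0.2, -180.0]
ft_force: [0.4, -0.4, -1.1]
opening: 0.0534
grip_force: 44.4
```

```bash
python3 go.py .469 .166 .001 180
```

```text
t 7.95 pos [0.4641 0.1646 0.1137] rpy [-179.96   -0.19 -179.98] open 0.0534 grip 44.4 F [ 0.4 -0.4 -1.1] tips 0.022
turn [-0.0007 -0.0033  0.0004] shift [-0.0049  0.0014  0.1127] rows>= 1.81
```

>>> carry_out --pt "-0.001 0 0.02 0 0 0 0.045" --pt "0 0 0.025 0 0 0 0.045" --pt "0 0 0.025 0 0 0 0.045" --pt "0 0 0.02 0 0 0 0.045" --pt "0 0 0.01 0 0 0 0.045" --pt "0 0 0.005 0 0 0 0.045" --pt "0 0 0.003 0 0 0 0.045" --pt "0 0 0.003 0 0 0 0.045"

```text
clock: 8.95
tool_pos: [0.4686, 0.1656, 0.0052]
orientation: [180.0, 0.1, -180.0]
ft_force: [0.5, -0.2, -2.6]
opening: 0.0532
grip_force: 44.4
```

```bash
python3 go.py .469 .166 .001 180
```

```text
t 8.95 pos [0.4686 0.1656 0.0052] rpy [ 1.7998e+02  8.0000e-02 -1.7999e+02] open 0.0532 grip 44.4 F [ 0.5 -0.2 -2.6] tips 0.022
turn [0.0003 0.0015 0.0003] shift [-0.0004  0.0004  0.0042] rows>= 0.07
```

Over the bay and still hanging (−2.6 N). I lower the last millimetres slowly.

>>> carry_out --pt "0 0 0.001 0 0 0 0.045" --pt "0 0 0.001 0 0 0 0.045" --pt "0 0 0.001 0 0 0 0.045" --pt "0 0 0.001 0 0 0 0.045" --pt "0 0 0 0 0 0 0.045" --pt "0 0 0 0 0 0 0.045" --pt "0 0 0 0 0 0 0.045" --pt "0 0 0 0 0 0 0.045"

```text
clock: 9.95
tool_pos: [0.4682, 0.1656, 0.0018]
orientation: [-180.0, -0.0, -180.0]
ft_force: [-3.6, -0.9, 5.5]
opening: 0.0537
grip_force: 45.4
```

```bash
python3 go.py .469 .166 .001 180
```

```text
t 9.95 pos [0.4682 0.1656 0.0018] rpy [-1.7999e+02 -1.0000e-02 -1.7998e+02] open 0.0537 grip 45.4 F [-3.6 -0.9  5.5] tips 0.022
turn [-0.0001 -0.0001  0.0003] shift [-0.0008  0.0004  0.0008] rows>= 0.02
```

>>> carry_out --pt "0 0 0 0 0 0 0.085" --pt "0 0 0 0 0 0 0.085" --pt "0 0 0 0 0 0 0.085" --pt "0 0 0 0 0 0 0.085" --pt "0 0 -0.03 0 0 0 0.085" --pt "0 0 -0.05 0 0 0 0.085" --pt "0 0 -0.05 0 0 0 0.085" --pt "0 0 -0.02 0 0 0 0.085"

```text
clock: 10.95
tool_pos: [0.4698, 0.1659, 0.1547]
orientation: [179.9, 0.4, -180.0]
ft_force: [0.8, 0.3, -0.4]
opening: 0.0849
grip_force: 0.0
```

```bash
python3 go.py .6455 .0015 .13 180
```

```text
t 10.95 pos [0.4698 0.1659 0.1547] rpy [ 179.93    0.35 -179.99] open 0.0849 grip 0.0 F [ 0.8  0.3 -0.4] tips 0.022
turn [0.0012 0.0062 0.0002] shift [-0.1757 -0.1644  0.0247] rows>= 3.87
```

>>> carry_out --pt "-0.0355 -0.033 0 0 0 0 0.085" --pt "-0.0355 -0.033 0 0 0 0 0.085" --pt "-0.0355 -0.033 0 0 0 0 0.085" --pt "-0.0355 -0.033 0 0 0 0 0.085" --pt "-0.0355 -0.032 0 0 0 0 0.085" --pt "0 0 0.025 0 0 0 0.085" --pt "0 0 0.025 0 0 0 0.085" --pt "0 0 0 0 0 0 0.085"

```text
clock: 11.95
tool_pos: [0.6434, 0.0016, 0.0975]
orientation: [180.0, -0.3, -180.0]
ft_force: [0.0, 0.5, -0.7]
opening: 0.085
grip_force: 0.0
```

```bash
python3 go.py .6455 .0015 .008 180
```

```text
t 11.95 pos [0.6434 0.0016 0.0975] rpy [ 179.96   -0.33 -180.  ] open 0.085 grip 0.0 F [ 0.   0.5 -0.7] tips 0.022
turn [ 0.0007 -0.0058  0.    ] shift [-0.0021 -0.0001  0.0895] rows>= 1.43
```

Commanded z is 0.101, so I descend 0.093 to 0.008 and close.

>>> carry_out --pt "0 0 0.02 0 0 0 0.085" --pt "0 0 0.025 0 0 0 0.085" --pt "0 0 0.025 0 0 0 0.085" --pt "0 0 0.015 0 0 0 0.085" --pt "0 0 0.008 0 0 0 0.085" --pt "0 0 0 0 0 0 0.085" --pt "0 0 0 0 0 0 0.085" --pt "0 0 0 0 0 0 0.07"

```text
clock: 12.95
tool_pos: [0.6462, 0.0014, 0.0087]
orientation: [-180.0, 0.1, -180.0]
ft_force: [-0.4, 0.5, 0.5]
opening: 0.0706
grip_force: 0.0
```

>>> carry_out --pt "0 0 0 0 0 0 0.04" --pt "0 0 0 0 0 0 0.04" --pt "0 0 0 0 0 0 0.04" --pt "0 0 0 0 0 0 0.04" --pt "0 0 0 0 0 0 0.04" --pt "0 0 0 0 0 0 0.04" --pt "0 0 0 0 0 0 0.04" --pt "0 0 0 0 0 0 0.04"

```text
clock: 13.95
tool_pos: [0.646, 0.0015, 0.0083]
orientation: [-180.0, 0.1, -180.0]
ft_force: [0.0, 0.8, 5.3]
opening: 0.0491
grip_force: 41.8
```

```bash
python3 go.py .5058 .0773 .128 180
```

```text
t 13.95 pos [0.646  0.0015 0.0083] rpy [-1.7999e+02  7.0000e-02 -1.7999e+02] open 0.0491 grip 41.8 F [0.  0.8 5.3] tips 0.022
turn [-0.0001  0.0012  0.0002] shift [ 0.1402  0.0758 -0.1197] rows>= 3.19
```

>>> carry_out --pt "0 0 -0.03 0 0 0 0.04" --pt "0 0 -0.05 0 0 0 0.04" --pt "0 0 -0.04 0 0 0 0.04" --pt "0.035 0.019 0 0 0 0 0.04" --pt "0.035 0.019 0 0 0 0 0.04" --pt "0.035 0.019 0 0 0 0 0.04" --pt "0.035 0.019 0 0 0 0 0.04" --pt "0 0 0 0 0 0 0.04"

```text
clock: 14.95
tool_pos: [0.5022, 0.0784, 0.1253]
orientation: [180.0, -0.2, -179.9]
ft_force: [0.7, 0.4, -1.8]
opening: 0.0497
grip_force: 41.9
```

>>> carry_out --pt "0 0 0.02 0 0 0 0.04" --pt "0 0 0.03 0 0 0 0.04" --pt "0 0 0.03 0 0 0 0.04" --pt "0 0 0.02 0 0 0 0.04" --pt "0 0 0.01 0 0 0 0.04" --pt "0 0 0 0 0 0 0.04" --pt "0 0 0 0 0 0 0.04" --pt "0 0 0 0 0 0 0.04"

```text
clock: 15.95
tool_pos: [0.5064, 0.0775, 0.0187]
orientation: [-180.0, 0.1, -180.0]
ft_force: [-0.0, 0.7, -1.7]
opening: 0.0492
grip_force: 41.9
```

```bash
python3 go.py .5058 .0773 .013 180
```

```text
t 15.95 pos [0.5064 0.0775 0.0187] rpy [-1.8000e+02  1.2000e-01 -1.7999e+02] open 0.0492 grip 41.9 F [-0.   0.7 -1.7] tips 0.022
turn [-0.      0.0021  0.0002] shift [ 0.0006 -0.0002  0.0057] rows>= 0.09
```

>>> carry_out --pt "0 0 0.001 0 0 0 0.04" --pt "0 0 0.001 0 0 0 0.04" --pt "0 0 0.001 0 0 0 0.04" --pt "0 0 0.001 0 0 0 0.04" --pt "0 0 0.001 0 0 0 0.04" --pt "0 0 0 0 0 0 0.04" --pt "0 0 0 0 0 0 0.04" --pt "0 0 0 0 0 0 0.04"

```text
clock: 16.95
tool_pos: [0.5055, 0.0775, 0.0133]
orientation: [-180.0, -0.0, -180.0]
ft_force: [-4.2, -1.0, 6.0]
opening: 0.0494
grip_force: 42.4
```

```bash
python3 go.py .5058 .0773 .013 180
```

```text
t 16.95 pos [0.5055 0.0775 0.0133] rpy [-1.8000e+02 -2.0000e-02 -1.7999e+02] open 0.0494 grip 42.4 F [-4.2 -1.   6. ] tips 0.022
turn [-0.0001 -0.0003  0.0003] shift [-0.0003 -0.0002  0.0003] rows>= 0.01
```

>>> carry_out --pt "0 0 0 0 0 0 0.065" --pt "0 0 0 0 0 0 0.065" --pt "0 0 0 0 0 0 0.065" --pt "0 0 -0.02 0 0 0 0.065" --pt "0 0 -0.03 0 0 0 0.065" --pt "0 0 -0.05 0 0 0 0.065" --pt "0 0 -0.04 0 0 0 0.085" --pt "0 0 0 0 0 0 0.085"

```text
clock: 17.95
tool_pos: [0.5083, 0.0775, 0.1572]
orientation: [180.0, 0.5, -180.0]
ft_force: [0.4, -0.3, -0.3]
opening: 0.0849
grip_force: 0.0
```

```bash
python3 go.py .6635 .127 .103 180
```

```text
t 17.95 pos [0.5083 0.0775 0.1572] rpy [ 180.      0.5  -179.99] open 0.0849 grip 0.0 F [ 0.4 -0.3 -0.3] tips 0.022
turn [0.0001 0.0087 0.0002] shift [-0.1552  0.0495  0.0542] rows>= 2.75
```

>>> carry_out --pt "-0.0395 0.0125 0 0 0 0 0.085" --pt "-0.0395 0.0125 0 0 0 0 0.085" --pt "-0.0395 0.0125 0 0 0 0 0.085" --pt "-0.039 0.012 0 0 0 0 0.085" --pt "0 0 0.03 0 0 0 0.085" --pt "0 0 0.03 0 0 0 0.085" --pt "0 0 0.01 0 0 0 0.085" --pt "0 0 0 0 0 0 0.085"

```text
clock: 18.95
tool_pos: [0.6619, 0.1269, 0.081]
orientation: [-180.0, -0.2, -180.0]
ft_force: [-0.2, 0.2, 0.2]
opening: 0.0848
grip_force: 0.0
```

```bash
python3 go.py .6635 .127 .001 180
```

```text
t 18.95 pos [0.6619 0.1269 0.081 ] rpy [-1.7999e+02 -1.6000e-01 -1.7999e+02] open 0.0848 grip 0.0 F [-0.2  0.2  0.2] tips 0.022
turn [-0.0002 -0.0029  0.0002] shift [-0.0016  0.0001  0.08  ] rows>= 1.28
```

Commanded z is 0.083, so I descend 0.082.

>>> carry_out --pt "0 0 0.02 0 0 0 0.085" --pt "0 0 0.025 0 0 0 0.085" --pt "0 0 0.02 0 0 0 0.085" --pt "0 0 0.012 0 0 0 0.085" --pt "0 0 0.005 0 0 0 0.085" --pt "0 0 0 0 0 0 0.085" --pt "0 0 0 0 0 0 0.085" --pt "0 0 0 0 0 0 0.07"

```text
clock: 19.95
tool_pos: [0.6636, 0.1271, 0.0016]
orientation: [180.0, 0.1, -180.0]
ft_force: [0.4, 0.2, 0.9]
opening: 0.0705
grip_force: 0.0
```

>>> carry_out --pt "0 0 0 0 0 0 0.042" --pt "0 0 0 0 0 0 0.042" --pt "0 0 0 0 0 0 0.042" --pt "0 0 0 0 0 0 0.042" --pt "0 0 0 0 0 0 0.042" --pt "0 0 0 0 0 0 0.042" --pt "0 0 0 0 0 0 0.042" --pt "0 0 0 0 0 0 0.042"

```text
clock: 20.95
tool_pos: [0.6635, 0.1271, 0.0014]
orientation: [180.0, 0.1, -180.0]
ft_force: [0.3, 0.7, 5.7]
opening: 0.0507
grip_force: 42.2
```

```bash
python3 go.py .4334 .0767 .121 180
```

```text
t 20.95 pos [0.6635 0.1271 0.0014] rpy [ 1.7999e+02  7.0000e-02 -1.7999e+02] open 0.0507 grip 42.2 F [0.3 0.7 5.7] tips 0.022
turn [0.0002 0.0012 0.0002] shift [ 0.2301 -0.0504 -0.1196] rows>= 4.23
```

>>> carry_out --pt "0 0 -0.03 0 0 0 0.042" --pt "0 0 -0.06 0 0 0 0.042" --pt "0 0 -0.05 0 0 0 0.042" --pt "0.046 -0.01 0 0 0 0 0.042" --pt "0.046 -0.01 0 0 0 0 0.042" --pt "0.046 -0.01 0 0 0 0 0.042" --pt "0.046 -0.01 0 0 0 0 0.042" --pt "0.046 -0.0105 0 0 0 0 0.042"

```text
clock: 21.95
tool_pos: [0.4303, 0.0761, 0.1389]
orientation: [-180.0, -0.2, -180.0]
ft_force: [-0.2, 0.4, -0.5]
opening: 0.0509
grip_force: 42.2
```

>>> carry_out --pt "0 0 0 0 0 0 0.042" --pt "0 0 0 0 0 0 0.042" --pt "0 0 0.03 0 0 0 0.042" --pt "0 0 0.04 0 0 0 0.042" --pt "0 0 0.03 0 0 0 0.042" --pt "0 0 0.02 0 0 0 0.042" --pt "0 0 0.005 0 0 0 0.042" --pt "0 0 0 0 0 0 0.042"

```text
clock: 22.95
tool_pos: [0.4336, 0.0765, 0.0158]
orientation: [-180.0, -0.0, -180.0]
ft_force: [0.1, -0.2, -2.7]
opening: 0.0509
grip_force: 42.2
```

```bash
python3 go.py .4334 .0767 .006 180
```

```text
t 22.95 pos [0.4336 0.0765 0.0158] rpy [-1.8000e+02 -1.0000e-02 -1.7998e+02] open 0.0509 grip 42.2 F [ 0.1 -0.2 -2.7] tips 0.022
turn [-0.     -0.0002  0.0003] shift [0.0002 0.0002 0.0098] rows>= 0.16
```

>>> carry_out --pt "0 0 0.003 0 0 0 0.042" --pt "0 0 0.002 0 0 0 0.042" --pt "0 0 0.001 0 0 0 0.042" --pt "0 0 0.001 0 0 0 0.042" --pt "0 0 0.001 0 0 0 0.042" --pt "0 0 0.001 0 0 0 0.042" --pt "0 0 0.001 0 0 0 0.042" --pt "0 0 0 0 0 0 0.042"

```text
clock: 23.95
tool_pos: [0.433, 0.0765, 0.0064]
orientation: [-180.0, -0.0, -180.0]
ft_force: [-2.3, -0.9, 4.5]
opening: 0.0513
grip_force: 42.8
```

```bash
python3 go.py .4334 .0767 .006 180
```

```text
t 23.95 pos [0.433  0.0765 0.0064] rpy [-1.8000e+02 -3.0000e-02 -1.7998e+02] open 0.0513 grip 42.8 F [-2.3 -0.9  4.5] tips 0.022
turn [-0.0001 -0.0005  0.0003] shift [-0.0004  0.0002  0.0004] rows>= 0.01
```

>>> carry_out --pt "0 0 0 0 0 0 0.067" --pt "0 0 0 0 0 0 0.067" --pt "0 0 0 0 0 0 0.067" --pt "0 0 -0.02 0 0 0 0.067" --pt "0 0 -0.03 0 0 0 0.067" --pt "0 0 -0.05 0 0 0 0.067" --pt "0 0 -0.05 0 0 0 0.085" --pt "0 0 0 0 0 0 0.085"

```text
clock: 24.95
tool_pos: [0.4362, 0.0765, 0.161]
orientation: [180.0, 0.6, -180.0]
ft_force: [-0.2, 0.8, -0.9]
opening: 0.0847
grip_force: 0.0
```

```bash
python3 go.py .458 .3677 .096 180.4; python3 - <<'E'
from h import *
s=cam("side"); t=cam("top")
cv2.imwrite("pics/s5.png",cv2.convertScaleAbs(np.hstack([cv2.resize(s["pixels"][140:280,170:310],(400,400),interpolation=2),cv2.resize(t["pixels"][160:300,150:290],(400,400),interpolation=2)]),alpha=1.6))
E
```

```text
t 24.95 pos [0.4362 0.0765 0.161 ] rpy [ 180.      0.59 -179.99] open 0.0847 grip 0.0 F [-0.2  0.8 -0.9] tips 0.022
turn [ 0.      0.0103 -0.0068] shift [-0.0238  0.291   0.065 ] rows>= 4.79
```

View pics/s5.png

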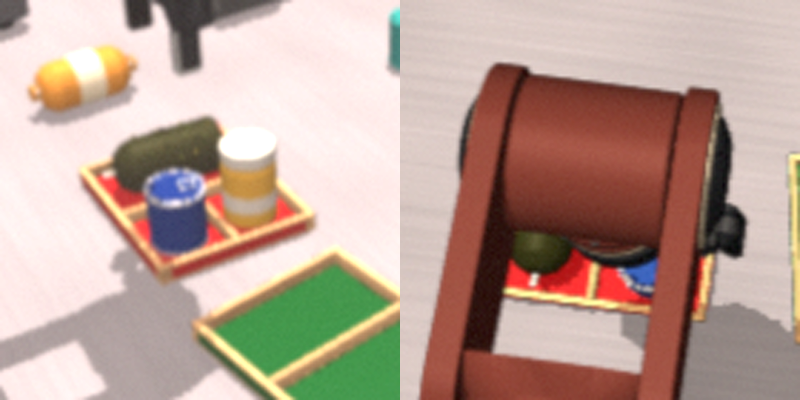

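The red tray is right: herb salami at crop (165,155), tin at (176,210) and mustard at (248,180), each inside its bay. Next is the liver sausage.

>>> carry_out --pt "-0.004 0.0485 0 0 0 0 0.085" --pt "-0.004 0.0485 0 0 0 0 0.085" --pt "-0.004 0.0485 0 0 0 0 0.085" --pt "-0.004 0.0485 0 0 0 0 0.085" --pt "-0.004 0.0485 0 0 0 0 0.085" --pt "-0.0045 0.0485 0 0 0 0 0.085" --pt "0 0 0.03 0 0 0 0.085" --pt "0 0 0.02 0 0 0 0.085"

```text
clock: 26.05
tool_pos: [0.4554, 0.3668, 0.1015]
orientation: [-179.8, -0.3, -179.9]
ft_force: [-0.7, -1.2, 0.2]
opening: 0.0852
grip_force: 0.0
```

```bash
python3 go.py .458 .3677 -.004 180.4
```

```text
t 26.05 pos [0.4554 0.3668 0.1015] rpy [-179.83   -0.28 -179.94] open 0.0852 grip 0.0 F [-0.7 -1.2  0.2] tips 0.022
turn [-0.003  -0.0048 -0.0059] shift [-0.0026  0.0009  0.1055] rows>= 1.69
```

Commanded z is 0.106, so I descend 0.110 and close.

>>> carry_out --pt "0 0 0.02 0 0 0 0.085" --pt "0 0 0.03 0 0 0 0.085" --pt "0 0 0.03 0 0 0 0.085" --pt "0 0 0.02 0 0 0 0.085" --pt "0 0 0.01 0 0 0 0.085" --pt "0 0 0 0 0 0 0.085" --pt "0 0 0 0 0 0 0.085" --pt "0 0 0 0 0 0 0.07"

```text
clock: 27.05
tool_pos: [0.4582, 0.3681, -0.0031]
orientation: [179.9, 0.1, -180.0]
ft_force: [0.3, 0.4, -0.8]
opening: 0.0705
grip_force: 0.0
```

>>> carry_out --pt "0 0 0 0 0 0 0.045" --pt "0 0 0 0 0 0 0.045" --pt "0 0 0 0 0 0 0.045" --pt "0 0 0 0 0 0 0.045" --pt "0 0 0 0 0 0 0.045" --pt "0 0 0 0 0 0 0.045" --pt "0 0 0 0 0 0 0.045" --pt "0 0 0 0 0 0 0.045"

```text
clock: 28.05
tool_pos: [0.4581, 0.3678, -0.0033]
orientation: [180.0, 0.1, -180.0]
ft_force: [0.2, -1.8, 6.1]
opening: 0.053
grip_force: 42.8
```

```bash
python3 go.py .4694 -.0795 .136 189.5
```

```text
t 28.05 pos [ 0.4581  0.3678 -0.0033] rpy [ 1.7997e+02  8.0000e-02 -1.7998e+02] open 0.053 grip 42.8 F [ 0.2 -1.8  6.1] tips 0.022
turn [ 0.0004  0.0014 -0.1655] shift [ 0.0627 -0.443  -0.1393] rows>= 7.5
```

>>> carry_out --pt "0 0 -0.03 0 0 0 0.045" --pt "0 0 -0.06 0 0 0 0.045" --pt "0 0 -0.06 0 0 0 0.045" --pt "-0.0015 -0.056 0 0 0 0 0.045" --pt "-0.0015 -0.056 0 0 0 0 0.045" --pt "-0.0015 -0.056 0 0 0 0 0.045" --pt "-0.0015 -0.056 0 0 0 0 0.045" --pt "-0.0015 -0.056 0 0 0 0 0.045"

```text
clock: 29.05
tool_pos: [0.4639, 0.0859, 0.1444]
orientation: [180.0, -0.1, -180.0]
ft_force: [0.4, -0.6, -2.7]
opening: 0.0536
grip_force: 43.0
```

>>> carry_out --pt "-0.001 -0.056 0 0 0 0 0.045" --pt "-0.001 -0.056 0 0 0 0 0.045" --pt "-0.001 -0.055 0 0 0 0 0.045" --pt "0 0 0 0 0 -0.165 0.045" --pt "0 0 0.03 0 0 0 0.045" --pt "0 0 0.03 0 0 0 0.045" --pt "0 0 0 0 0 0 0.045" --pt "0 0 0 0 0 0 0.045"

```text
clock: 30.05
tool_pos: [0.4682, -0.0795, 0.0861]
orientation: [-180.0, 0.0, -170.5]
ft_force: [0.1, 0.2, -2.5]
opening: 0.0536
grip_force: 43.3
```

```bash
python3 go.py .4694 -.0795 .001 189.5
```

```text
t 30.05 pos [ 0.4682 -0.0795  0.0861] rpy [-1.7999e+02  3.0000e-02 -1.7053e+02] open 0.0536 grip 43.3 F [ 0.1  0.2 -2.5] tips 0.022
turn [-0.0001  0.0005 -0.0005] shift [-0.0012 -0.0002  0.0851] rows>= 1.36
```

Commanded z is 0.086, so I go down 0.081 to 0.005, then 1 mm rows.

>>> carry_out --pt "-0.001 0 0.02 0 0 0 0.045" --pt "0 0 0.025 0 0 0 0.045" --pt "0 0 0.02 0 0 0 0.045" --pt "0 0 0.01 0 0 0 0.045" --pt "0 0 0.005 0 0 0 0.045" --pt "0 0 0 0 0 0 0.045" --pt "0 0 0 0 0 0 0.045" --pt "0 0 0 0 0 0 0.045"

```text
clock: 31.05
tool_pos: [0.4695, -0.0795, 0.0063]
orientation: [-180.0, 0.1, -170.5]
ft_force: [-0.2, -0.0, -2.9]
opening: 0.0536
grip_force: 43.3
```

>>> carry_out --pt "0 0 0.001 0 0 0 0.045" --pt "0 0 0.001 0 0 0 0.045" --pt "0 0 0.001 0 0 0 0.045" --pt "0 0 0.001 0 0 0 0.045" --pt "0 0 0.001 0 0 0 0.045" --pt "0 0 0 0 0 0 0.045" --pt "0 0 0 0 0 0 0.045" --pt "0 0 0 0 0 0 0.045"

```text
clock: 32.05
tool_pos: [0.4691, -0.0794, 0.0017]
orientation: [180.0, -0.0, -170.5]
ft_force: [-4.5, 0.7, 6.8]
opening: 0.0537
grip_force: 44.3
```

>>> carry_out --pt "0 0 0 0 0 0 0.085" --pt "0 0 0 0 0 0 0.085" --pt "0 0 0 0 0 0 0.085" --pt "0 0 0 0 0 0 0.085" --pt "0 0 -0.03 0 0 0 0.085" --pt "0 0 -0.06 0 0 0 0.085" --pt "0 0 -0.06 0 0 0 0.085" --pt "0 0 0 0 0 0.126 0.085"

```text
clock: 33.05
tool_pos: [0.4728, -0.0806, 0.1575]
orientation: [-179.7, 0.7, -177.9]
ft_force: [0.5, -0.5, -0.5]
opening: 0.0848
grip_force: 0.0
```

>>> carry_out --pt "0 0 0 0 0 0.126 0.085" --pt "0 0 0 0 0 0.125 0.085" --pt "0 0 0 0 0 0 0.085" --pt "0 0 0 0 0 0 0.085" --pt "0 0 0 0 0 0 0.085" --pt "0 0 0 0 0 0 0.085" --pt "0 0 0 0 0 0 0.085" --pt "0 0 0 0 0 0 0.085"

```text
clock: 34.05
tool_pos: [0.4689, -0.0793, 0.1506]
orientation: [-180.0, -0.0, 167.9]
ft_force: [-1.2, 0.2, 1.3]
opening: 0.0848
grip_force: 0.0
```

```bash
python3 go.py .450 -.3695 .106 167.9
```

```text
t 34.05 pos [ 0.4689 -0.0793  0.1506] rpy [-180.     -0.    167.87] open 0.0848 grip 0.0 F [-1.2  0.2  1.3] tips 0.022
turn [-0.     -0.     -0.0005] shift [-0.0423 -0.2877  0.0446] rows>= 4.71
```

>>> carry_out --pt "-0.007 -0.048 0 0 0 0 0.085" --pt "-0.007 -0.048 0 0 0 0 0.085" --pt "-0.007 -0.048 0 0 0 0 0.085" --pt "-0.007 -0.048 0 0 0 0 0.085" --pt "-0.007 -0.048 0 0 0 0 0.085" --pt "-0.0073 -0.0477 0 0 0 0 0.085" --pt "0 0 0.03 0 0 0 0.085" --pt "0 0 0.02 0 0 0 0.085"

```text
clock: 35.05
tool_pos: [0.4492, -0.3696, 0.099]
orientation: [179.9, -0.1, 167.8]
ft_force: [1.0, 0.9, -0.4]
opening: 0.085
grip_force: 0.0
```

>>> carry_out --pt "0 0 0.02 0 0 0 0.085" --pt "0 0 0.025 0 0 0 0.085" --pt "0 0 0.03 0 0 0 0.085" --pt "0 0 0.02 0 0 0 0.085" --pt "0 0 0.01 0 0 0 0.085" --pt "0 0 0 0 0 0 0.085" --pt "0 0 0 0 0 0 0.085" --pt "0 0 0 0 0 0 0.07"

```text
clock: 36.05
tool_pos: [0.4505, -0.3703, -0.0031]
orientation: [-179.9, 0.1, 167.9]
ft_force: [-0.0, -0.2, 0.7]
opening: 0.0707
grip_force: 0.0
```

>>> carry_out --pt "0 0 0 0 0 0 0.045" --pt "0 0 0 0 0 0 0.045" --pt "0 0 0 0 0 0 0.045" --pt "0 0 0 0 0 0 0.045" --pt "0 0 0 0 0 0 0.045" --pt "0 0 0 0 0 0 0.045" --pt "0 0 0 0 0 0 0.045" --pt "0 0 0 0 0 0 0.045"

```text
clock: 37.05
tool_pos: [0.4504, -0.37, -0.0034]
orientation: [-180.0, 0.1, 167.9]
ft_force: [-1.1, 1.2, 6.0]
opening: 0.0532
grip_force: 44.4
```

```bash
python3 go.py .484 -.1673 .136 189.5
```

```text
t 37.05 pos [ 0.4504 -0.37   -0.0034] rpy [-1.7996e+02  7.0000e-02  1.6786e+02] open 0.0532 grip 44.4 F [-1.1  1.2  6. ] tips 0.022
turn [-0.0009  0.001  -0.3776] shift [-0.0666  0.1944 -0.1394] rows>= 3.97
```

Gripped. I lift 0.15, turn −0.377, then shift (−0.0665, 0.1945).

>>> carry_out --pt "0 0 -0.03 0 0 0 0.045" --pt "0 0 -0.06 0 0 0 0.045" --pt "0 0 -0.06 0 0 0 0.045" --pt "0 0 0 0 0 -0.126 0.045" --pt "0 0 0 0 0 -0.126 0.045" --pt "0 0 0 0 0 -0.126 0.045" --pt "-0.016 0.048 0 0 0 0 0.045" --pt "-0.017 0.049 0 0 0 0 0.045"

```text
clock: 38.05
tool_pos: [0.4654, -0.2671, 0.1439]
orientation: [179.9, -0.1, -170.6]
ft_force: [0.9, 0.8, -2.5]
opening: 0.0531
grip_force: 43.7
```

>>> carry_out --pt "-0.017 0.049 0 0 0 0 0.045" --pt "-0.0165 0.0485 0 0 0 0 0.045" --pt "0 0 0.03 0 0 0 0.045" --pt "0 0 0.03 0 0 0 0.045" --pt "0 0 0 0 0 0 0.045" --pt "0 0 0 0 0 0 0.045" --pt "0 0 0 0 0 0 0.045" --pt "0 0 0 0 0 0 0.045"

```text
clock: 39.05
tool_pos: [0.484, -0.1673, 0.0869]
orientation: [-179.9, 0.1, -170.5]
ft_force: [-1.3, -0.2, -3.6]
opening: 0.0532
grip_force: 43.8
```

```bash
python3 go.py .484 -.1673 .001 189.5
```

```text
t 39.05 pos [ 0.484  -0.1673  0.0869] rpy [-1.7992e+02  1.0000e-01 -1.7049e+02] open 0.0532 grip 43.8 F [-1.3 -0.2 -3.6] tips 0.022
turn [-0.0013  0.0017  0.0001] shift [-0.     -0.0001  0.0859] rows>= 1.37
```

>>> carry_out --pt "0 0 0.02 0 0 0 0.045" --pt "0 0 0.025 0 0 0 0.045" --pt "0 0 0.02 0 0 0 0.045" --pt "0 0 0.01 0 0 0 0.045" --pt "0 0 0.005 0 0 0 0.045" --pt "0 0 0 0 0 0 0.045" --pt "0 0 0 0 0 0 0.045" --pt "0 0 0 0 0 0 0.045"

```text
clock: 40.05
tool_pos: [0.4837, -0.167, 0.0063]
orientation: [-180.0, 0.1, -170.5]
ft_force: [0.5, -0.1, -3.0]
opening: 0.0533
grip_force: 43.8
```

>>> carry_out --pt "0 0 0.001 0 0 0 0.045" --pt "0 0 0.001 0 0 0 0.045" --pt "0 0 0.001 0 0 0 0.045" --pt "0 0 0.001 0 0 0 0.045" --pt "0 0 0.001 0 0 0 0.045" --pt "0 0 0 0 0 0 0.045" --pt "0 0 0 0 0 0 0.045" --pt "0 0 0 0 0 0 0.045"

```text
clock: 41.05
tool_pos: [0.4834, -0.1668, 0.0016]
orientation: [180.0, -0.0, -170.5]
ft_force: [-4.3, 0.8, 4.8]
opening: 0.0535
grip_force: 44.7
```

Touched down. I release, lift and move aside so the camera can see.

>>> carry_out --pt "0 0 0 0 0 0 0.068" --pt "0 0 0 0 0 0 0.068" --pt "0 0 0 0 0 0 0.068" --pt "0 0 0 0 0 0 0.068" --pt "0 0 -0.02 0 0 0 0.068" --pt "0 0 -0.04 0 0 0 0.068" --pt "0 0 -0.06 0 0 0 0.068" --pt "0 0 -0.06 0 0 0 0.068"

```text
clock: 42.05
tool_pos: [0.4828, -0.1665, 0.182]
orientation: [180.0, -0.0, -170.5]
ft_force: [1.4, -0.4, -0.6]
opening: 0.0682
grip_force: 0.0
```

>>> carry_out --pt "0 -0.05 0 0 0 0 0.068" --pt "0 -0.05 0 0 0 0 0.068" --pt "0 -0.05 0 0 0 0 0.068" --pt "0 -0.05 0 0 0 0 0.068" --pt "0 -0.05 0 0 0 0 0.068" --pt "0 0 0 0 0 0 0.068" --pt "0 0 0 0 0 0 0.068" --pt "0 0 0 0 0 0 0.068"

```text
clock: 43.05
tool_pos: [0.5246, -0.412, 0.1807]
orientation: [180.0, 0.0, -170.4]
ft_force: [-0.0, 0.2, 0.2]
opening: 0.0679
grip_force: 0.0
```

```bash
python3 - <<'E'
from h import *
s=cam("side"); t=cam("top")
cv2.imwrite("pics/fin.png",cv2.convertScaleAbs(np.hstack([cv2.resize(s["pixels"][130:330,170:430],(400,308),interpolation=2),cv2.resize(t["pixels"][100:300,170:430],(400,308),interpolation=2)]),alpha=1.6))
E
```

```text
(no output)
```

View pics/fin.png

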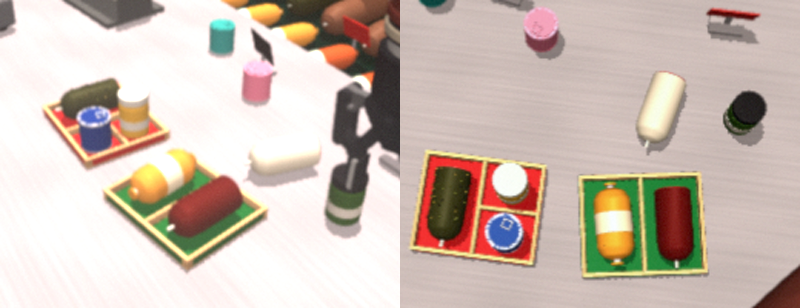

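In both views every item sits inside its bay, and the white salami and the gherkins have not moved. The gripper is clear, so I hand in.

```bash
python3 -c "
from bench import r
print(r.close_job())"
```

```text
the job is handed in; nothing more can be done
None
```

Job handed in at about 43 s: both orders are made up in their trays, everything was set down gently in its bay, and the white salami and gherkins were left where they were.

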